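Sweep the loose heat sinks into the catch tray

TASK

Two small finned aluminium heat sinks lie about on the bench. With the closed fingertips, sweep them along the bench top through the open front of the low metal catch tray until both stand wholly inside it, behind its front edge. Do not pick up, tip over or flick either of them, do not disturb the tools and other things lying round about, and move clear at the end.

Things in the scene. Friction and masses are not known exactly. Their poses are not given: they have to be found in the camera images.
- catch_tray: low sheet-metal tray fixed to the bench, open at top and front; front looks to the robot's left, turned up to 0.2 rad. Origin: bench height, middle of the inside; x from the open front to the back wall, y across. Inside 130 mm along x (-65 to +65), 180 mm along y (-90 to +90). Back and side walls 3 mm thick, 25 mm high; dark rubber floor mat flush with the bench, no step at the front
- tray_mouth (a point): middle of the tray's front edge at bench height (tray x = -65 mm), where the dark floor mat begins; axes as the tray's. From the ends of this edge, y = -90 and +90 mm, two lips as high as the walls, 35 mm long, flare outward by 0.6 rad, so the way in is 220 mm wide 29 mm in front of the edge
- heatsink1: one of two identical plain aluminium finned heat sinks, a square block 32 x 32 mm and 18 mm high, six upright fins on a base, about 50 g, loose, standing flat on the bench to the left of the tray, fins up. Origin: centre of its underside; z up, x along the fins. It slides when pushed
- heatsink2: one of two identical plain aluminium finned heat sinks, a square block 32 x 32 mm and 18 mm high, six upright fins on a base, about 50 g, loose, standing flat on the bench to the left of the tray, fins up. Origin: centre of its underside; z up, x along the fins. It slides when pushed
- weight: a bystander to be left where it is: a turned brass weight, 40 mm across, 58 mm high, near the bench's front edge. Origin: centre of its underside
- loupe: a bystander to be left where it is: a black eye loupe, 68 x 38 mm over its folded frame and 34 mm high, standing between the heat sinks. Origin: centre of its underside
- hex_keys: a bystander to be left where it is: a folding set of hex keys in a red holder, 26 x 85 x 18 mm, long along its y, to the left of the heat sinks. Origin: centre of its underside
- tape_amber: a bystander, fixed to the bench: a roll of brown tape lying flat, 73 mm across, 14 mm high, beyond the heat sinks. Origin: centre of its underside
- nippers2: a bystander, fixed to the bench: side-cutting nippers with blue handles, 48 x 111 x 12 mm, long along y, lying flat between the heat sinks and the robot. Origin: centre of its underside
Not all that is in view belongs to the job. Leave any black look-alike of the heatsink1 alone. Leave any black look-alike of the heatsink2 alone.

How it is judged:
By the outcome, as a careful person would: the job done as asked, in the order asked, and still so for the second after the job is handed in, with the robot touching nothing.
It also fails if it takes over 58 s, if anything falls off the work surface, if the arm or the gripper's body presses on something with over 40 N, if the wrist force passes 120 N, or if a joint passes its speed limit or range.

ROBOT

A 7-joint arm with a two-finger parallel gripper is mounted at the origin on a cart in front of the work surface, level with it; the furniture and walls round the work are solid. World frame = base frame: x ahead of the robot, y to its left, z up, the work surface at z = 0. Lengths are in mm, angles in rad, forces in N, time in s.
With the tool pointing down it reaches from about 400 to 850 mm from the base axis. Payload 4.5 kg.
Tool frame: the origin (TCP) lies at the very end of the fingers, on their centre line; the grasp point (between the pads) lies 19 mm behind it (arm.grip_point_offset is the distance from the TCP to the grasp point, in mm); z points along the fingers, y is the direction in which the jaws open and shut (so a half turn about z gives the same grasp; the last joint's range is limited). The gripper opens to 85 mm and grips with 20 to 120 N. Pads are 22 mm wide; open, the fingers measure 114 mm over their backs; the gripper's body (76 mm by 85 mm) begins 54 mm behind the grasp point. The pads swing forward as they close: fully open they stand 13 mm farther back than shut.
Start: joints at [-1.086, 0.689, -0.195, 1.565, 0.157, 0.902, -0.215], TCP at [272.289, 562.595, 231.317] pointing down, gripper open.
Joint ranges: [-3.01, 3.01], [-0.46, 2.08], [-1.47, 1.51], [0.13, 2.56], [-1, 4.14], [0.04, 2.09], [-2.66, 2.66]. Speed limits (rad/s): [2.57, 2.57, 3.14, 3.14, 3.14, 3.14, 3.14].

INTERFACE

Orientations are given as [roll, pitch, yaw] about the fixed x, y, z axes, in that order (R = Rz(yaw) Ry(pitch) Rx(roll)).
In Python, from workcell import arm gives the robot as it stands. The module is installed in compiled form; this text tells all that it offers.
- The arm moves only by the shell command python3 -m crank 'ROWS' [OPENING] [FORCE]. ROWS is JSON, a list of rows, each a list of 2 entries, a list of its own where there are three numbers: the shift along the world's x, y, z in m, then the turn, a rotation vector about the world's x, y, z in rad. A call has 1 to 20 rows; each row shifts and turns the commanded pose from where the row before left it; what a row does not reach is not made up. A row lasts 1/12 s, in which the tool goes at most 41.7 mm and 7.16 degrees, less where a joint would pass 70% of its speed; a pose out of reach is approached as far as the arm can. A call with a gripper value outside its range is refused whole. OPENING is the gripper command: -1 is shut, 1 is fully open, values between are in proportion, set as the call begins (- or left out, the last holds). The fingers move at their own pace and stop on an object; FORCE is the grip in N (left out, the last holds). Time passes only in rows, so rows that do not move let the fingers close. It gives the time, the measured TCP pose, the force and the opening at its end, in the units of the state.
- arm.sense(): the state, without advancing time (a new reading comes with each control period).
- arm.snapshot(name): name is "scene" or "top" or "wrist"; returns the picture (384x512x3 uint8, blue, green, red); there is no depth.
- arm.get_calibration(name): a dict with "K" (3x3 intrinsics, pixels), "dist_coeffs" ([k1, k2, p1, p2, k3] as OpenCV has them; the pictures are not rectified), "world_from_camera" (4x4, takes a point from camera to world coordinates); the wrist camera has in their place "mount" (4x4, takes a point from camera to tool coordinates, whose origin is the TCP and whose axes are the flange's). Camera axes: x right, y up, looking along -z (the intrinsics and any distortion apply to the point x, -y, -z); pixel columns grow to the right and rows downward; lengths in mm; the calibration is good to about 2 mm. A picture is of the moment at which its call begins: read the wrist's pose just before it. get_calibration takes no time and is no camera call.
- arm.sign_off(): hands the job in, once; it reports no verdict.
Trained networks look in the newest picture that a camera, given by its name, has taken for a name from the list of things; names that differ only in an ending like _2 or _b are one class to them, and where a whole thing is asked for, a point or a joint stands for the part that bears it (a point fixed in the world has none). Each returns a list of dicts, best first, with "conf" (0 to 1); they miss things now and then, are a little off and sometimes report something else, mostly with a low value. They report only what shows in the picture. A call takes as long as a camera call. They do not tell look-alikes from the thing itself.
- arm.outline_of(camera, label): "region" (384x512 bool, what is visible of it) and "bbox" ([centre column, centre row, width, height] in pixels, round what is visible of it).
The state is a dict: "time": time; "qpos": joint angles; "dq": joint speeds; "tau": joint torques, N m; "tool_pos": TCP position; "eef_rot": TCP orientation; "contact_force": force on the tool from outside, world axes, zero at the start; "wrist_torque": the same for the moment, N m; "gripper_width": finger opening in mm.
Only numpy, scipy, OpenCV 4.12 (cv2) and the standard library are available. Lean on these libraries where they do the work, as an engineer would, in place of code of your own. Each camera call takes 0.05 s, during which the arm holds its last target.

## Working session

There is one attempt and no reset: what is moved stays moved. The work goes in short steps, Python scripts to look and compute and a shell command to move; the robot and the scene stay as the last step left them, time stands still between calls to the robot, and variables do not carry over. Pictures are saved under pics/ and viewed, and the job is handed in when it is done.

```bash
mkdir -p pics; cat > h.py <<'E'
import numpy as np,cv2
from workcell import arm
def save(img,n): cv2.imwrite('pics/'+n,img)
def ray(cam,uv):
    c=arm.get_calibration(cam);K=np.array(c['K']);d=np.array(c['dist_coeffs']);T=np.array(c['world_from_camera'])
    p=cv2.undistortPoints(np.array(uv,float).reshape(-1,1,2),K,d).reshape(-1,2)
    r=np.c_[p[:,0],-p[:,1],-np.ones(len(p))]@T[:3,:3].T
    return T[:3,3],r
def px2w(cam,uv,z=0):
    o,r=ray(cam,uv); s=(z-o[2])/r[:,2]; return o+r*s[:,None]
def w2px(cam,P):
    c=arm.get_calibration(cam);K=np.array(c['K']);d=np.array(c['dist_coeffs']);T=np.array(c['world_from_camera'])
    P=(np.array(P,float).reshape(-1,3)-T[:3,3])@T[:3,:3]; P=P*[1,-1,-1]
    return cv2.projectPoints(P,np.zeros(3),np.zeros(3),K,d)[0].reshape(-1,2)
E
python3 - <<'E'
from h import *
for n in('top','scene'):
    im=arm.snapshot(n);save(im,n+'0.png')
    c=arm.get_calibration(n);print(n,np.round(c['world_from_camera'],2).tolist())
    for l in ['catch_tray','heatsink1','weight','loupe','hex_keys','tape_amber','nippers2']:
        for o in arm.outline_of(n,l):
            ys,xs=np.nonzero(o['region']);print(l,round(o['conf'],2),np.round(o['bbox'],1),np.round(px2w(n,[[xs.mean(),ys.mean()]],10)[0],0) if len(xs) else '')
s=arm.sense();print(s['time'],s['tool_pos'],s['eef_rot'])
E
```

```text
top [[-0.01, 0.98, -0.2, 379.84], [-1.0, -0.01, 0.0, 11.64], [-0.0, 0.2, 0.98, 927.57], [0.0, 0.0, 0.0, 1.0]]
catch_tray 0.82 [367.8 190.6  72.2 100.5] [ 568. -239.   10.]
heatsink1 0.74 [233.8 196.6  16.2  17.9] [560.  60.  10.]
heatsink1 0.7 [364.1 189.6  69.5 102.3] [ 568. -238.   10.]
heatsink1 0.64 [237.1 164.6  14.5  18.8] [639.  56.  10.]
heatsink1 0.61 [299.9 252.   16.1  15.6] [434. -83.  10.]
heatsink1 0.56 [259.7 226.6  20.   19.1] [496.   6.  10.]
heatsink1 0.52 [181.5 162.6  18.4  18.3] [640. 185.  10.]
heatsink1 0.47 [209.7 242.3  21.7  13.5] [454. 121.  10.]
weight 0.83 [260.4 278.2  19.2  17.3] [376.  10.  10.]
loupe 0.69 [196.1 194.7  32.   16.8] [567. 147.  10.]
hex_keys 0.88 [139.9 175.6  33.7  23.6] [614. 286.  10.]
tape_amber 0.66 [207.6 120.1  30.6  32.5] [747. 135.  10.]
nippers2 0.81 [206.9 284.4  48.2  22. ] [360. 130.  10.]
scene [[-0.62, 0.35, -0.7, -126.29], [-0.78, -0.27, 0.56, 574.54], [0.01, 0.9, 0.44, 481.68], [0.0, 0.0, 0.0, 1.0]]
catch_tray 0.81 [326.3 177.3  95.2  53.3] [ 568. -238.   10.]
heatsink1 0.84 [167.3 215.1  26.8  14.5] [642. 186.  10.]
heatsink1 0.72 [276.9 214.2  15.1  15.5] [496.   6.  10.]
heatsink1 0.7 [326.6 213.   19.5   9.6] [433. -86.  10.]
heatsink1 0.61 [244.5 243.8  16.   15.6] [453. 120.  10.]
heatsink1 0.46 [217.9 196.9  14.2   9.2] [639.  55.  10.]
weight 0.97 [316.  233.3  20.7  37.6] [390.  -7.  10.]
loupe 0.92 [197.1 218.9  26.6  28. ] [575. 139.  10.]
hex_keys 0.77 [124.1 234.9  38.1  24.4] [623. 279.  10.]
tape_amber 0.6 [160.6 190.7  31.4  19.2] [743. 139.  10.]
nippers2 0.88 [273.1 268.9  48.5  30.7] [358. 134.  10.]
0.8 [272.25303349 562.59660369 231.31285153] [ 3.14152865e+00 -4.39948614e-05  2.69087504e+00]
```

```bash
python3 - <<'E'
from h import *
a=cv2.imread('pics/top0.png');save(cv2.resize(a[90:310,110:420],None,fx=2.58,fy=2.58,interpolation=3),'t1.png')
a=cv2.imread('pics/scene0.png');save(cv2.resize(a[130:300,90:400],None,fx=2.58,fy=2.58,interpolation=3),'s1.png')
E
```

```text
(no output)
```

View pics/t1.png

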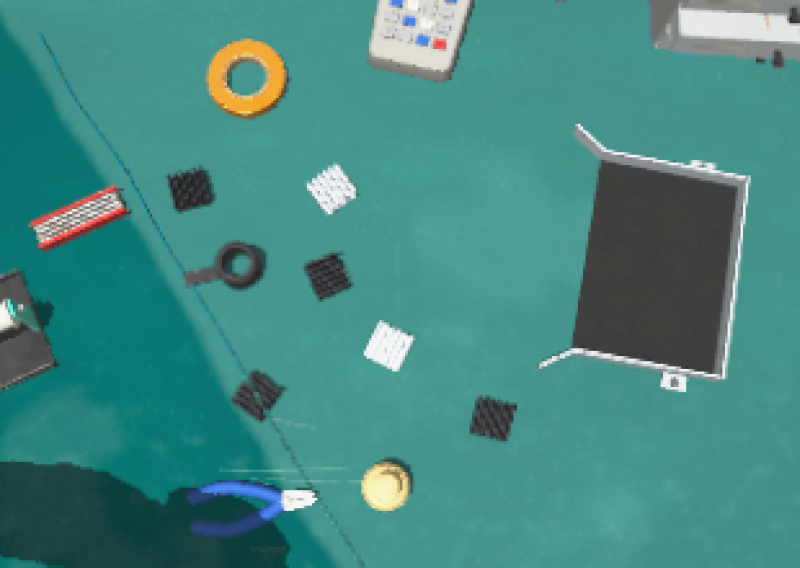

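View pics/s1.png

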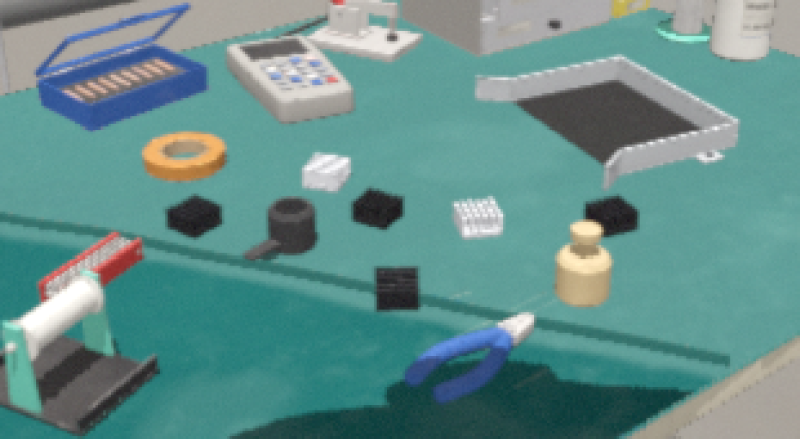

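Six same-shaped blocks show in the top crop. The two silver ones, at crop (332,189) → px (239,163) and crop (388,345) → px (260,224), fit the plain aluminium description. The four black ones at crop (190,188), (328,276), (258,396) and (493,418) are look-alikes. I'll measure the poses and confirm with an enlarged crop.

```bash
python3 - <<'E'
from h import *
from scipy.optimize import minimize
ims={n:cv2.imread(f'pics/{n}0.png') for n in('top','scene')}
print(px2w('top',[[343.7,152],[332.5,224.9],[389,226-1.5],[396,161.5]],0).round(0))
def hull(cam,x,y,t):
    P=[];c,s=np.cos(t),np.sin(t)
    for z in(0,18):
        for a,b in((16,16),(16,-16),(-16,-16),(-16,16)): P.append([x+c*a-s*b,y+s*a+c*b,z])
    return cv2.convexHull(w2px(cam,P).astype(np.float32)).reshape(-1,2)
out=[]
for nm,p,s in(('A',(639,56),(218,197)),('B',(496,6),(277,214))):
    M={}
    for cam,ctr in(('top',w2px('top',[p+(9,)])[0]),('scene',s)):
        im=ims[cam];hsv=cv2.cvtColor(im,cv2.COLOR_BGR2HSV)
        m=(hsv[...,1]<70)&(hsv[...,2]>110)
        k=np.zeros(m.shape,bool);u,v=map(int,ctr);k[v-16:v+17,u-16:u+17]=1;m&=k;M[cam]=m;print(nm,cam,m.sum())
    def cost(q):
        e=0
        for cam,m in M.items():
            r=np.zeros(m.shape,np.uint8);h=hull(cam,*q)
            S=np.zeros((384*4,512*4),np.uint8)[:1,:1]
            ys,xs=np.nonzero(m);u0,v0=int(xs.mean())-25,int(ys.mean())-25
            S=np.zeros((400,400),np.uint8);cv2.fillPoly(S,[np.round((h-[u0-.5,v0-.5])*8).astype(np.int32)],255)
            S=cv2.resize(S,(50,50),interpolation=cv2.INTER_AREA)/255.
            e+=np.abs(S-m[v0:v0+50,u0:u0+50]).sum()
        return e
    best=min((minimize(cost,(p[0],p[1],t),method='Nelder-Mead',options=dict(initial_simplex=[(p[0],p[1],t),(p[0]+5,p[1],t),(p[0],p[1]+5,t),(p[0],p[1],t+.2)])) for t in np.arange(0,1.57,.3)),key=lambda r:r.fun)
    print(nm,best.x.round(2),np.degrees(best.x[2])%90,best.fun)
    for cam in M:
        h=hull(cam,*best.x);c=h.mean(0).astype(int);z=ims[cam][c[1]-20:c[1]+20,c[0]-20:c[0]+20]
        z=cv2.resize(z,None,fx=9,fy=9,interpolation=0);cv2.polylines(z,[np.round((h-c+20.5)*9).astype(np.int32)],1,(0,0,255),1);out.append(z)
save(cv2.hconcat(out)[:, :],'fit.png') if 0 else save(cv2.vconcat([cv2.hconcat(out[:2]),cv2.hconcat(out[2:])])[:, :],'fit0.png')
save(cv2.resize(cv2.imread('pics/fit0.png'),(590,590)),'fit.png')
E
```

```text
[[ 668. -194.    0.]
 [ 495. -159.    0.]
 [ 494. -292.    0.]
 [ 645. -320.    0.]]
A top 229
A scene 262
A [6.4032e+02 5.5950e+01 5.9000e-01] 33.612715597539506 56.423529411764704
B top 241
B scene 288
B [497.71   5.58   1.14] 65.29118347344411 54.68627450980392
```

View pics/fit.png

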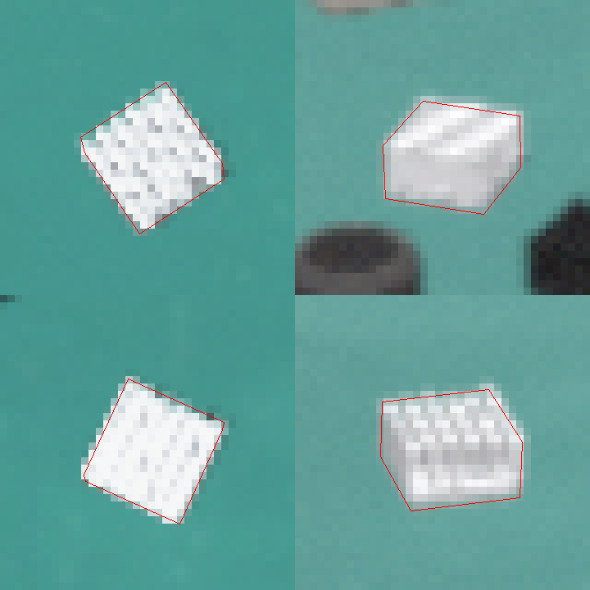

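Both enlarged crops show plain silver finned blocks:
- **A:** (640, 56), yaw 34°
- **B:** (498, 6), yaw 65°
- **Tray mouth:** about (582, -176), with its x axis along (-0.2, -0.98)

I'll push B first, along its own face at heading -24.7°. The tool's yaw is already right for that.

```bash
python3 -m crank '[[[0.0095,-0.027,0],[0,0,0]],[[0.0095,-0.027,0],[0,0,0]],[[0.0095,-0.027,0],[0,0,0]],[[0.0095,-0.027,0],[0,0,0]],[[0.0095,-0.027,0],[0,0,0]],[[0.0095,-0.027,0],[0,0,0]],[[0.0095,-0.027,0],[0,0,0]],[[0.0095,-0.027,0],[0,0,0]],[[0.0095,-0.027,0],[0,0,0]],[[0.0095,-0.027,0],[0,0,0]],[[0.0095,-0.027,0],[0,0,0]],[[0.0095,-0.027,0],[0,0,0]],[[0.0095,-0.027,0],[0,0,0]],[[0.0095,-0.027,0],[0,0,0]],[[0.0095,-0.027,0],[0,0,0]],[[0.0095,-0.027,0],[0,0,0]],[[0.0095,-0.027,0],[0,0,0]],[[0.0095,-0.027,0],[0,0,0]],[[0.0095,-0.027,0],[0,0,0]],[[0.0095,-0.027,0],[0,0,0]]]' -1
```

```text
time: 2.47
tool_pos: [462.8, 21.2, 231.5]
eef_rot: [3.141, 0.0, 2.691]
contact_force: [1.6, 0.1, -0.4]
gripper_width: 0.1
```

```bash
python3 -m crank '[[[0,0,-0.03],[0,0,0]],[[0,0,-0.03],[0,0,0]],[[0,0,-0.03],[0,0,0]],[[0,0,-0.03],[0,0,0]],[[0,0,-0.03],[0,0,0]],[[0,0,-0.03],[0,0,0]],[[0,0,-0.025],[0,0,0]],[[0,0,-0.015],[0,0,0]],[[0,0,-0.005],[0,0,0]],[[0,0,0],[0,0,0]]]'
python3 - <<'E'
from h import *
for n in('top','scene'):
    save(arm.snapshot(n),n+'1.png')
a=cv2.imread('pics/top1.png')[150:310,190:350];b=cv2.imread('pics/scene1.png')[150:300,190:360]
save(cv2.hconcat([cv2.resize(a,(400,400),interpolation=2),cv2.resize(b,(400,400),interpolation=2)]),'v1.png')
E
```

```text
time: 3.3
tool_pos: [461.6, 22.5, 8.2]
eef_rot: [-3.14, -0.002, 2.692]
contact_force: [-0.1, 0.1, 0.3]
gripper_width: -0.1
```

View pics/v1.png

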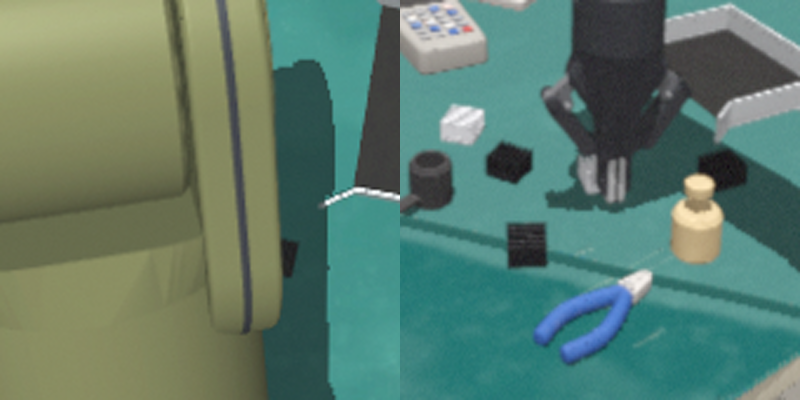

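The arm blocks the top view. In the scene view the fingertips are behind B as planned. Next I push B about 60 mm along its face normal.

```bash
python3 -m crank '[[[0,0,-0.002],[0,0,0]],[[0.0055,-0.0025,0],[0,0,0]],[[0.0055,-0.0025,0],[0,0,0]],[[0.0055,-0.0025,0],[0,0,0]],[[0.0055,-0.0025,0],[0,0,0]],[[0.0055,-0.0025,0],[0,0,0]],[[0.0055,-0.0025,0],[0,0,0]],[[0.0055,-0.0025,0],[0,0,0]],[[0.0055,-0.0025,0],[0,0,0]],[[0.0055,-0.0025,0],[0,0,0]],[[0.0055,-0.0025,0],[0,0,0]],[[0.0055,-0.0025,0],[0,0,0]],[[0.0045,-0.002,0],[0,0,0]],[[0.003,-0.0015,0],[0,0,0]]]'
python3 - <<'E'
from h import *
save(cv2.resize(arm.snapshot('scene')[130:300,190:400],None,fx=3,fy=3),'v2.png')
E
```

```text
time: 4.57
tool_pos: [530.6, -9.0, 7.3]
eef_rot: [-3.141, -0.001, 2.69]
contact_force: [-0.2, -0.1, -0.8]
gripper_width: 0.1
```

View pics/v2.png

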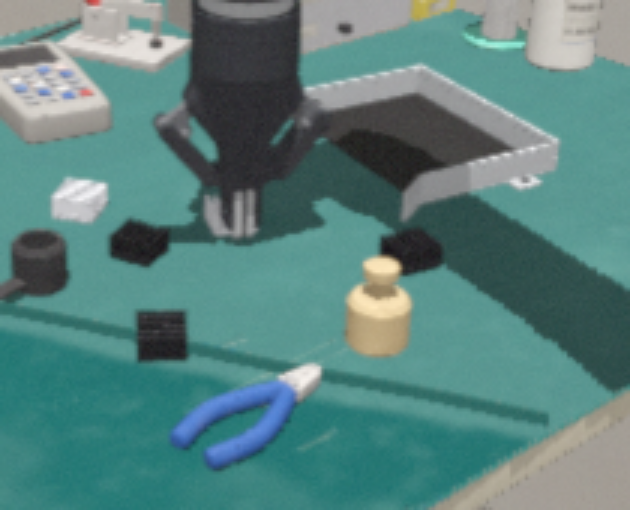

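```bash
python3 -m crank '[[[-0.008,0.004,0],[0,0,0]],[[-0.008,0.004,0],[0,0,0]],[[-0.002,0.001,0.035],[0,0,0]],[[0,0,0.035],[0,0,-0.12]],[[0,0,0.02],[0,0,-0.12]],[[0,0.006,0],[0,0,-0.12]],[[0,0.006,0],[0,0,-0.12]],[[0,0.006,0],[0,0,-0.12]],[[0,0.006,0],[0,0,-0.12]],[[0,0.006,0],[0,0,-0.12]],[[0,0.006,0],[0,0,-0.12]],[[0,0,0],[0,0,-0.12]],[[0,0,0],[0,0,-0.12]],[[0,0,0],[0,0,0]]]'
python3 - <<'E'
from h import *
print(np.round(arm.get_calibration('wrist')['mount'],3).tolist())
for n in('top','scene','wrist'): save(arm.snapshot(n),n+'3.png')
a=[cv2.resize(cv2.imread(f'pics/{n}3.png')[r],(400,300),interpolation=2) for n,r in(('top',np.s_[100:310,130:410]),('scene',np.s_[130:300,190:416]),('wrist',np.s_[:]))]
save(cv2.vconcat([cv2.hconcat(a[:2]),cv2.hconcat([a[2],a[2]*0])]),'v3.png')
E
```

```text
time: 5.78
tool_pos: [511.7, 36.8, 97.4]
eef_rot: [-3.14, -0.001, 1.489]
contact_force: [-0.7, 0.1, 0.1]
gripper_width: -0.1
[[-0.001, 0.957, 0.292, 74.763], [1.0, 0.001, 0.001, -1.231], [0.0, 0.292, -0.957, -141.091], [0.0, 0.0, 0.0, 1.0]]
```

View pics/v3.png

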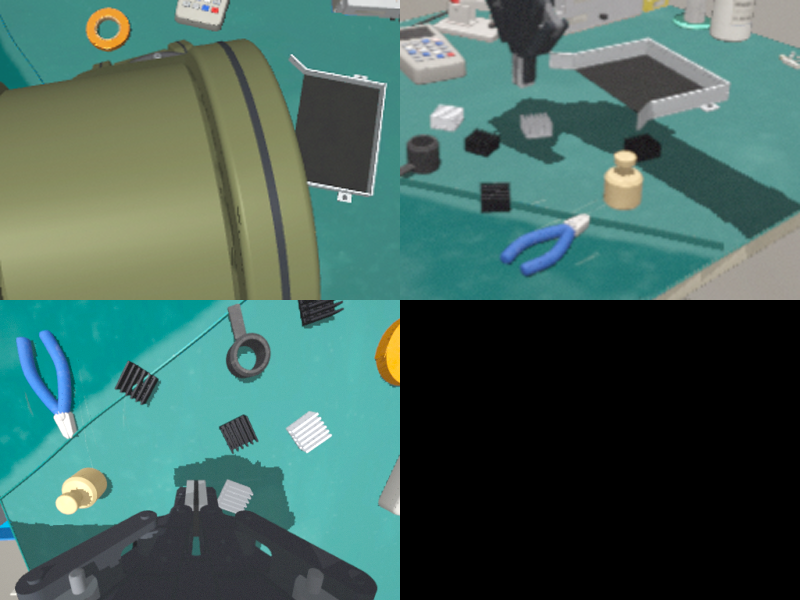

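```bash
cat >> h.py <<'E'
from scipy.optimize import minimize
from scipy.spatial.transform import Rotation as Ro
def T_of(cam,st):
    c=arm.get_calibration(cam)
    if cam!='wrist': return np.array(c['world_from_camera'])
    T=np.eye(4);T[:3,:3]=Ro.from_euler('xyz',st['eef_rot']).as_matrix();T[:3,3]=st['tool_pos'];return T@np.array(c['mount'])
def proj(cam,P,T):
    c=arm.get_calibration(cam)
    P=((np.array(P,float).reshape(-1,3)-T[:3,3])@T[:3,:3])*[1,-1,-1]
    return cv2.projectPoints(P,np.zeros(3),np.zeros(3),np.array(c['K']),np.array(c['dist_coeffs']))[0].reshape(-1,2)
def hullT(cam,T,q):
    x,y,t=q;P=[];c,s=np.cos(t),np.sin(t)
    for z in(0,18):
        for a,b in((16,16),(16,-16),(-16,-16),(-16,16)): P.append([x+c*a-s*b,y+s*a+c*b,z])
    return cv2.convexHull(proj(cam,P,T).astype(np.float32)).reshape(-1,2)
def fit(ims,st,p,out,W=60,vmin=75,smax=60):
    M={}
    for cam,im in ims.items():
        T=T_of(cam,st);h=hullT(cam,T,(p[0],p[1],0));c=h.mean(0)
        hsv=cv2.cvtColor(im,cv2.COLOR_BGR2HSV);m=((hsv[...,1]<smax)&(hsv[...,2]>vmin)).astype(np.uint8)
        n,lab,sts,cen=cv2.connectedComponentsWithStats(m)
        r=np.ptp(h,axis=0).max();A=cv2.contourArea(h)
        k=[i for i in range(1,n) if .4*A<sts[i,4]<1.5*A and np.hypot(*(cen[i]-c))<1.2*r]
        if not k: print(cam,'no blob');continue
        i=min(k,key=lambda i:np.hypot(*(cen[i]-c)));M[cam]=(lab==i,T,cen[i])
    def cost(q):
        e=0
        for cam,(m,T,c) in M.items():
            u0,v0=int(c[0])-W//2,int(c[1])-W//2;h=hullT(cam,T,q)
            S=np.zeros((W*8,W*8),np.uint8);cv2.fillPoly(S,[np.round((h-[u0-.5,v0-.5])*8).astype(np.int32)],255)
            S=cv2.resize(S,(W,W),interpolation=cv2.INTER_AREA)/255.
            mm=np.zeros((W,W));a=m[max(v0,0):v0+W,max(u0,0):u0+W];mm[max(-v0,0):max(-v0,0)+a.shape[0],max(-u0,0):max(-u0,0)+a.shape[1]]=a
            e+=np.abs(S-mm).sum()/m.sum()
        return e
    b=min((minimize(cost,(p[0],p[1],t),method='Nelder-Mead',options=dict(initial_simplex=[(p[0],p[1],t),(p[0]+6,p[1],t),(p[0],p[1]+6,t),(p[0],p[1],t+.2)])) for t in np.arange(0,1.57,.3)),key=lambda r:r.fun)
    print('pose',b.x[:2].round(1),'yaw',round(np.degrees(b.x[2])%90,1),'cost',round(b.fun,2),list(M))
    z=[]
    for cam,im in ims.items():
        h=hullT(cam,T_of(cam,st),b.x);c=h.mean(0).astype(int);g=im[max(c[1]-35,0):c[1]+35,max(c[0]-35,0):c[0]+35]
        o=[max(c[0]-35,0),max(c[1]-35,0)]
        g=cv2.resize(g,None,fx=5,fy=5,interpolation=0);cv2.polylines(g,[np.round((h-o+.5)*5).astype(np.int32)],1,(0,0,255),1)
        g=cv2.copyMakeBorder(g,0,350-g.shape[0],0,350-g.shape[1],0);z.append(g)
    save(cv2.hconcat(z),out);return b.x
E
python3 - <<'E'
from h import *
st=arm.sense();ims={n:cv2.imread(f'pics/{n}3.png') for n in('scene','wrist')}
fit(ims,st,(555,-20),'f3.png')
fit({'wrist':ims['wrist']},st,(640,56),'f3a.png')
E
```

```text
pose [553.4 -20. ] yaw 65.2 cost 0.19 ['scene', 'wrist']
pose [638.5  55.8] yaw 35.1 cost 0.04 ['wrist']
```

View pics/f3.png

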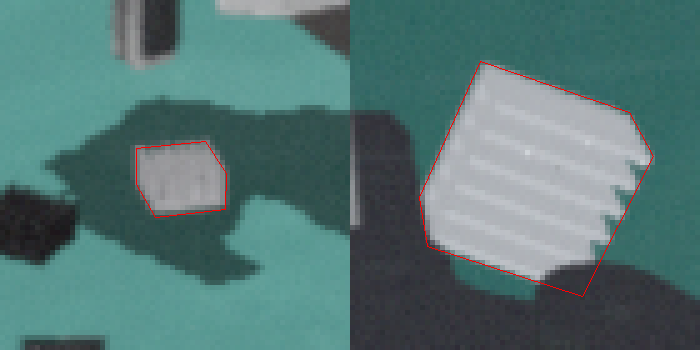

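B was pushed exactly as predicted: (553, -20), yaw 65°. Next, push it straight at heading -97° toward the mouth.

```bash
python3 -m crank '[[[0.015,-0.004,0],[0,0,-0.04]],[[0.015,-0.006,0],[0,0,0]],[[0.0145,-0.006,0],[0,0,0]],[[0,0,-0.03],[0,0,0]],[[0,0,-0.03],[0,0,0]],[[0,0,-0.022],[0,0,0]],[[0,0,-0.008],[0,0,0]],[[0,0,0],[0,0,0]]]'
python3 -m crank '[[[-0.0005,-0.004,0],[0,0,0]],[[-0.0005,-0.004,0],[0,0,0]],[[-0.0005,-0.004,0],[0,0,0]],[[-0.0005,-0.004,0],[0,0,0]],[[-0.0005,-0.004,0],[0,0,0]],[[-0.0006,-0.005,0],[0,0,0]],[[-0.0006,-0.005,0],[0,0,0]],[[-0.0006,-0.005,0],[0,0,0]],[[-0.0006,-0.005,0],[0,0,0]],[[-0.0006,-0.005,0],[0,0,0]],[[-0.0006,-0.005,0],[0,0,0]],[[-0.0006,-0.005,0],[0,0,0]],[[-0.0006,-0.005,0],[0,0,0]],[[-0.0006,-0.005,0],[0,0,0]],[[-0.0006,-0.005,0],[0,0,0]],[[-0.0004,-0.003,0],[0,0,0]]]'
python3 - <<'E'
from h import *
for n in('top','scene'): save(arm.snapshot(n),n+'4.png')
a=[cv2.resize(cv2.imread(f'pics/{n}4.png')[r],(400,300),interpolation=2) for n,r in(('top',np.s_[100:310,130:410]),('scene',np.s_[130:280,200:400]))]
save(cv2.hconcat(a),'v4.png')
E
```

```text
time: 6.6
tool_pos: [554.8, 20.3, 5.6]
eef_rot: [-3.137, -0.0, 1.452]
contact_force: [0.3, 0.9, 0.6]
gripper_width: 0.3
time: 7.93
tool_pos: [547.2, -53.7, 7.4]
eef_rot: [-3.14, -0.0, 1.45]
contact_force: [0.8, -0.4, 0.3]
gripper_width: -0.0
```

View pics/v4.png

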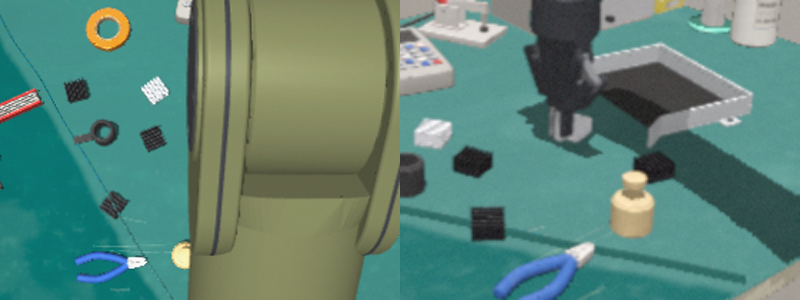

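In the scene view B sits squarely ahead of the fingertips, showing on both sides of them. Continue.

```bash
python3 -m crank '[[[-0.0006,-0.005,0],[0,0,0]],[[-0.0007,-0.006,0],[0,0,0]],[[-0.0007,-0.006,0],[0,0,0]],[[-0.0007,-0.006,0],[0,0,0]],[[-0.0007,-0.006,0],[0,0,0]],[[-0.0007,-0.006,0],[0,0,0]],[[-0.0007,-0.006,0],[0,0,0]],[[-0.0007,-0.006,0],[0,0,0]],[[-0.0007,-0.006,0],[0,0,0]],[[-0.0007,-0.006,0],[0,0,0]],[[-0.0007,-0.006,0],[0,0,0]],[[-0.0007,-0.006,0],[0,0,0]],[[-0.0007,-0.006,0],[0,0,0]],[[-0.0006,-0.005,0],[0,0,0]],[[-0.0004,-0.003,0],[0,0,0]]]'
python3 - <<'E'
from h import *
for n in('top','scene'): save(arm.snapshot(n),n+'5.png')
a=[cv2.resize(cv2.imread(f'pics/{n}5.png')[r],(400,300),interpolation=2) for n,r in(('top',np.s_[100:310,130:410]),('scene',np.s_[130:250,250:410]))]
save(cv2.hconcat(a),'v5.png')
E
```

```text
time: 9.28
tool_pos: [537.3, -138.7, 7.4]
eef_rot: [-3.141, -0.0, 1.45]
contact_force: [0.6, 0.1, -0.4]
gripper_width: 0.2
```

View pics/v5.png

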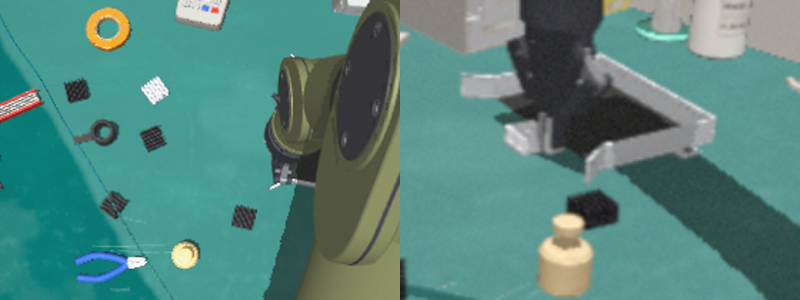

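```bash
python3 - <<'E'
from h import *
a=cv2.imread('pics/scene5.png')[160:210,280:340]; save(cv2.resize(a,None,fx=10,fy=10,interpolation=2),'v5b.png')
st=arm.sense()
print(w2px('scene',[[537,-139,7],[537+15,-149,7],[537-15,-149,7]]))
E
```

```text
[[309.86519979 189.98782893]
 [308.32100351 186.63160307]
 [317.53687566 191.07105878]]
```

View pics/v5b.png

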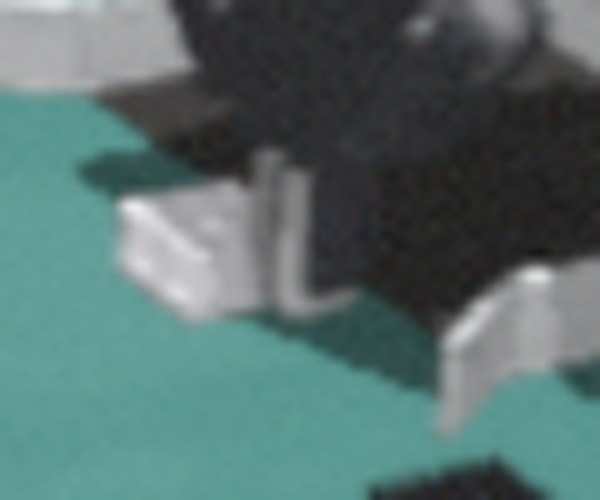

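B has slid off to the +x side of the fingertips. I back off, lift and measure again.

```bash
python3 -m crank '[[[-0.003,0.01,0],[0,0,0]],[[-0.003,0.015,0],[0,0,0]],[[0,0.015,0.035],[0,0,0]],[[0,0.02,0.04],[0,0,0]],[[0,0.02,0.04],[0,0,0]],[[0,0,0],[0,0,0]]]'
python3 - <<'E'
from h import *
st=arm.sense()
ims={n:arm.snapshot(n) for n in('scene','wrist','top')}
for n in ims: save(ims[n],n+'6.png')
fit({n:ims[n] for n in('scene',)},st,(560,-150),'f6.png')
a=[cv2.resize(ims[n][r],(400,300),interpolation=2) for n,r in(('top',np.s_[100:310,130:410]),('scene',np.s_[130:250,250:410]))]
save(cv2.vconcat([cv2.hconcat(a),cv2.hconcat([cv2.resize(ims['wrist'],(400,300)),cv2.resize(cv2.imread('pics/f6.png'),(400,300))])]),'v6.png')
E
```

```text
time: 9.88
tool_pos: [535.3, -53.5, 122.7]
eef_rot: [3.132, -0.006, 1.458]
contact_force: [0.5, 0.5, -1.3]
gripper_width: -0.1
pose [ 569.  -138.7] yaw 77.6 cost 0.12 ['scene']
```

View pics/v6.png

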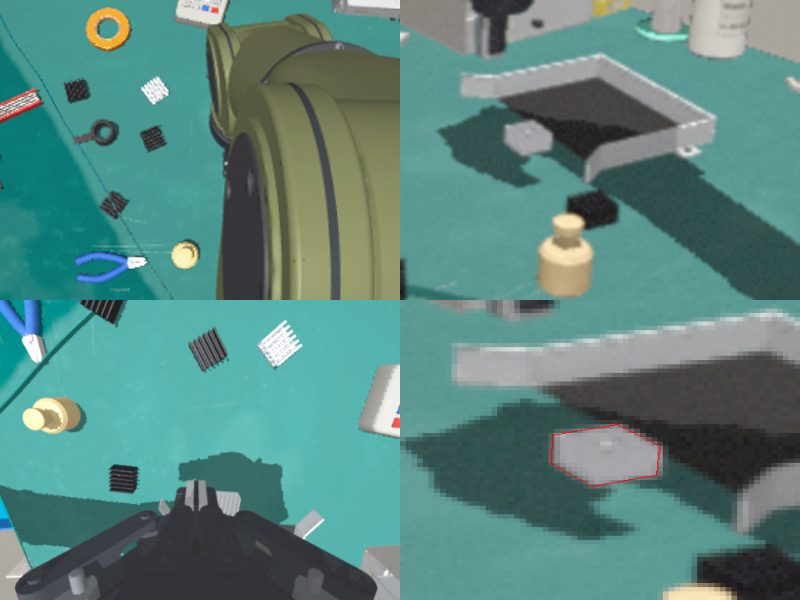

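B is at (569, -139) with its faces now about parallel to the tray axis (yaw about 78°). I re-approach squarely behind its centre and push at heading -102°.

```bash
python3 -m crank '[[[0.014,-0.012,0],[0,0,-0.05]],[[0.014,-0.012,0],[0,0,-0.047]],[[0.014,-0.012,0],[0,0,0]],[[0,-0.008,-0.03],[0,0,0]],[[0,0,-0.03],[0,0,0]],[[0,0,-0.03],[0,0,0]],[[0,0,-0.02],[0,0,0]],[[0,0,-0.006],[0,0,0]],[[0,0,0],[0,0,0]]]'
python3 -m crank '[[[-0.0008,-0.004,0],[0,0,0]],[[-0.0008,-0.004,0],[0,0,0]],[[-0.0008,-0.004,0],[0,0,0]],[[-0.0008,-0.004,0],[0,0,0]],[[-0.001,-0.005,0],[0,0,0]],[[-0.001,-0.005,0],[0,0,0]],[[-0.001,-0.005,0],[0,0,0]],[[-0.001,-0.005,0],[0,0,0]],[[-0.001,-0.005,0],[0,0,0]],[[-0.001,-0.005,0],[0,0,0]],[[-0.001,-0.005,0],[0,0,0]],[[-0.0008,-0.004,0],[0,0,0]]]'
python3 - <<'E'
from h import *
im=arm.snapshot('scene');save(im,'scene7.png')
a=im[150:210,270:350]; save(cv2.resize(a,None,fx=9,fy=9,interpolation=2),'v7.png')
E
```

```text
time: 10.78
tool_pos: [571.3, -104.8, 0.1]
eef_rot: [-3.136, 0.001, 1.353]
contact_force: [-3.2, 0.2, 10.9]
gripper_width: 0.0
time: 11.78
tool_pos: [562.3, -158.0, 0.1]
eef_rot: [-3.14, -0.003, 1.354]
contact_force: [0.6, 3.6, 4.6]
gripper_width: 0.2
```

View pics/v7.png

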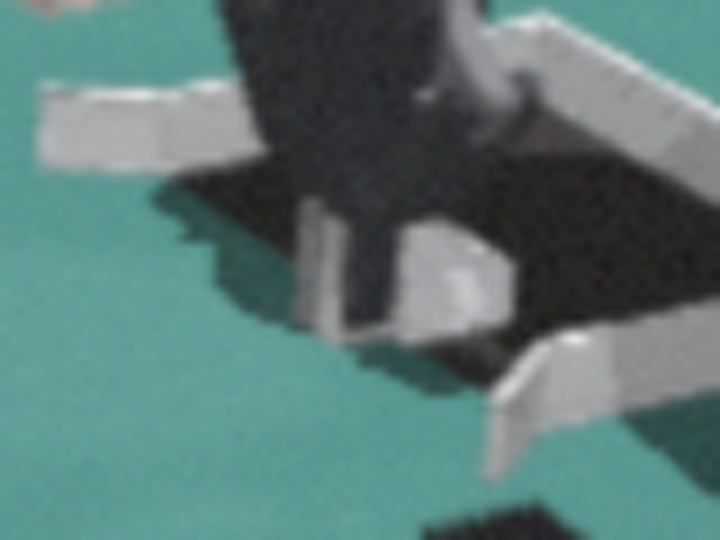

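```bash
python3 - <<'E'
from h import *
im=cv2.imread('pics/scene7.png');T=T_of('scene',None)
g=cv2.resize(im[150:210,270:350],None,fx=9,fy=9,interpolation=2)
def dr(q,c):
    cc,s=np.cos(q[2]),np.sin(q[2])
    for z in(0,18):
        P=[[q[0]+cc*a-s*b,q[1]+s*a+cc*b,z] for a,b in((16,16),(16,-16),(-16,-16),(-16,16))]
        h=proj('scene',P,T);cv2.polylines(g,[np.round((h-[270,150]+.5)*9).astype(np.int32)],1,c,1)
dr((556.7,-184.4,np.radians(78)),(0,0,255))
dr((545,-184.4,np.radians(78)),(0,255,255))
p=w2px('scene',[[562.3,-158,0]])[0];cv2.circle(g,tuple(int(v) for v in (p-[270,150]+.5)*9),4,(255,0,255),-1)
save(g,'v7b.png')
E
```

```text
(no output)
```

View pics/v7b.png

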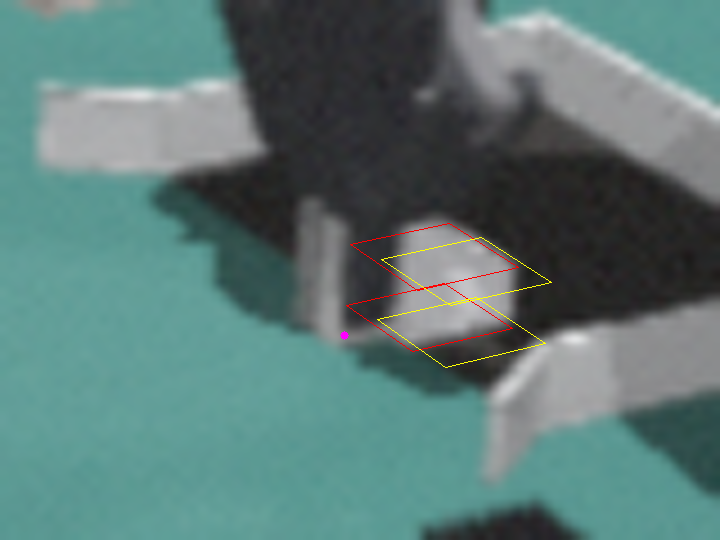

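The predicted pose (red) matches the picture: B is centred ahead of the fingers. I raise the tip a few mm off the bench and continue.

```bash
python3 -m crank '[[[0,0,0.006],[0,0,0]],[[-0.001,-0.005,0],[0,0,0]],[[-0.001,-0.005,0],[0,0,0]],[[-0.001,-0.005,0],[0,0,0]],[[-0.001,-0.005,0],[0,0,0]],[[-0.001,-0.005,0],[0,0,0]],[[-0.001,-0.005,0],[0,0,0]],[[-0.001,-0.005,0],[0,0,0]],[[-0.001,-0.005,0],[0,0,0]],[[-0.001,-0.005,0],[0,0,0]],[[-0.001,-0.005,0],[0,0,0]],[[-0.001,-0.005,0],[0,0,0]],[[-0.001,-0.005,0],[0,0,0]],[[-0.001,-0.005,0],[0,0,0]],[[-0.0008,-0.004,0],[0,0,0]],[[0,0,0],[0,0,0]]]'
python3 - <<'E'
from h import *
im=arm.snapshot('scene');save(im,'scene8.png')
st=arm.sense();x,y=st['tool_pos'][:2]
T=T_of('scene',None);g=cv2.resize(im[150:210,270:350],None,fx=9,fy=9,interpolation=2)
q=(x-27*.208,y-27*.978,np.radians(78));cc,s=np.cos(q[2]),np.sin(q[2])
for z in(0,18):
    P=[[q[0]+cc*a-s*b,q[1]+s*a+cc*b,z] for a,b in((16,16),(16,-16),(-16,-16),(-16,16))]
    h=proj('scene',P,T);cv2.polylines(g,[np.round((h-[270,150]+.5)*9).astype(np.int32)],1,(0,0,255),1)
save(g,'v8.png')
E
```

```text
time: 13.17
tool_pos: [548.2, -229.9, 6.9]
eef_rot: [-3.141, 0.0, 1.352]
contact_force: [-0.2, -0.2, 0.7]
gripper_width: -0.2
```

View pics/v8.png

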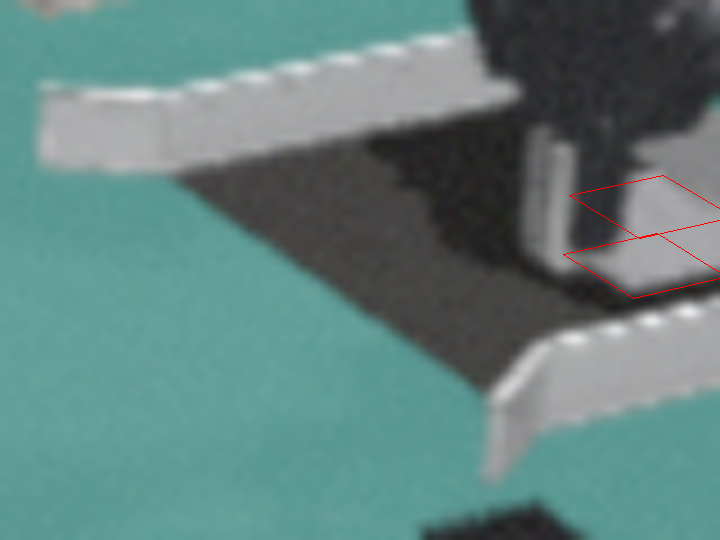

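B sits inside the tray as predicted. I lift clear and go to A. Flat-face pushes track best, so A will go in three legs along its own face normals (-55°, -145°, -55°), staying clear of the calculator and lips.

```bash
python3 -m crank '[[[0.002,0.01,0],[0,0,0]],[[0.002,0.01,0.01],[0,0,0]],[[0,0,0.035],[0,0,0]],[[0,0,0.035],[0,0,0]],[[0.006,0.02,0.03],[0,0,0]],[[0.006,0.025,0.005],[0,0,0.117]],[[0.006,0.025,0],[0,0,0.117]],[[0.006,0.025,0],[0,0,0.117]],[[0.006,0.025,0],[0,0,0.117]],[[0.006,0.025,0],[0,0,0.117]],[[0.006,0.025,0],[0,0,0.117]],[[0.006,0.025,0],[0,0,0.117]],[[0.006,0.025,0],[0,0,0]],[[0,0,0],[0,0,0]]]'
python3 - <<'E'
from h import *
st=arm.sense()
ims={n:arm.snapshot(n) for n in('scene','wrist','top')}
for n in ims: save(ims[n],n+'9.png')
fit({n:ims[n] for n in('scene','wrist')},st,(639,56),'f9.png',W=90)
a=[cv2.resize(ims[n][r],(400,300),interpolation=2) for n,r in(('top',np.s_[100:310,130:410]),('scene',np.s_[130:250,250:410]))]
save(cv2.vconcat([cv2.hconcat(a),cv2.hconcat([cv2.resize(ims['wrist'],(400,300)),cv2.resize(cv2.imread('pics/f9.png'),(400,300))])]),'v9.png')
print(px2w('top',[[275,121],[262,116]],20).round(),st['tool_pos'].round())
E
```

```text
time: 14.38
tool_pos: [607.7, 22.5, 123.3]
eef_rot: [3.135, -0.006, 2.184]
contact_force: [0.2, 0.5, 0.1]
gripper_width: 0.2
pose [639.4  59.5] yaw 34.8 cost 0.29 ['scene', 'wrist']
[[739. -31.  20.]
 [752.  -0.  20.]] [608.  23. 123.]
```

View pics/v9.png

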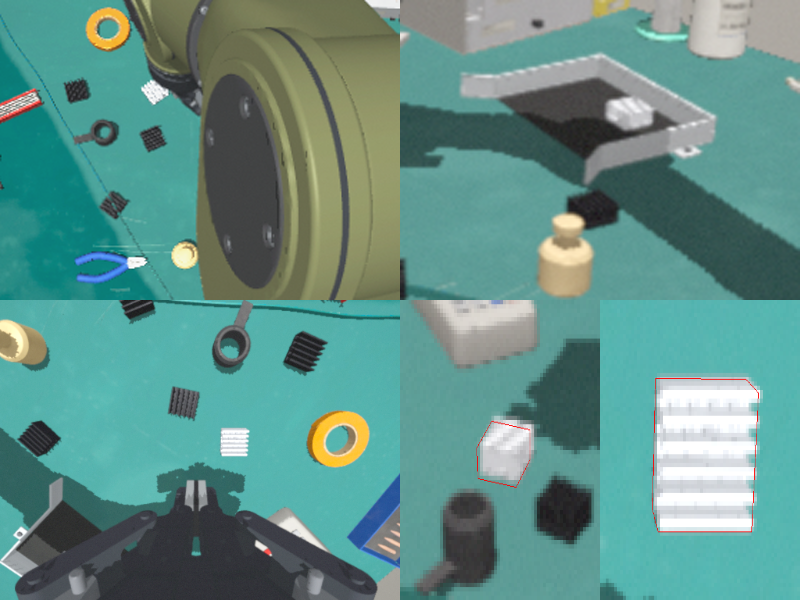

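B stands in the tray. A is confirmed at (639.5, 56.5), yaw 35°. Leg 1 is heading -55°.

```bash
python3 -m crank '[[[0.003,0.022,0],[0,0,0]],[[0.003,0.022,0],[0,0,0]],[[0.0035,0.022,0],[0,0,0]],[[0,0,-0.03],[0,0,0]],[[0,0,-0.03],[0,0,0]],[[0,0,-0.03],[0,0,0]],[[0,0,-0.018],[0,0,0]],[[0,0,-0.008],[0,0,0]],[[0,0,0],[0,0,0]],[[0,0,0],[0,0,0]]]'
```

```text
time: 15.37
tool_pos: [616.5, 77.1, 6.5]
eef_rot: [-3.141, -0.0, 2.172]
contact_force: [0.6, -0.9, 0.8]
gripper_width: 0.2
```

```bash
python3 -m crank '[[[-0.003,0.005,0],[0,0,0]],[[0.005,0.004,0],[0,0,0]],[[0,0,0],[0,0,0]]]'
python3 -m crank '[[[0.0031,-0.0045,0],[0,0,0]],[[0.0031,-0.0045,0],[0,0,0]],[[0.0031,-0.0045,0],[0,0,0]],[[0.0031,-0.0045,0],[0,0,0]],[[0.0031,-0.0045,0],[0,0,0]],[[0.0031,-0.0045,0],[0,0,0]],[[0.0031,-0.0045,0],[0,0,0]],[[0.0031,-0.0045,0],[0,0,0]],[[0.0031,-0.0045,0],[0,0,0]],[[0.0031,-0.0045,0],[0,0,0]],[[0.0031,-0.0045,0],[0,0,0]],[[0.0031,-0.0045,0],[0,0,0]],[[0,0,0],[0,0,0]]]'
```

```text
time: 15.62
tool_pos: [620.0, 89.0, 7.5]
eef_rot: [3.138, -0.001, 2.174]
contact_force: [0.7, 0.8, -0.0]
gripper_width: 0.1
time: 16.7
tool_pos: [656.2, 30.7, 5.9]
eef_rot: [-3.141, 0.0, 2.171]
contact_force: [1.0, 0.2, -1.0]
gripper_width: -0.0
```

```bash
python3 -m crank '[[[-0.004,0.006,0],[0,0,0]],[[-0.005,0.007,0],[0,0,0]],[[0,0,0.035],[0,0,0]],[[0,0,0.035],[0,0,-0.12]],[[0,0,0.03],[0,0,-0.12]],[[0.007,-0.002,0],[0,0,-0.12]],[[0.007,-0.002,0],[0,0,-0.12]],[[0.007,-0.002,0],[0,0,-0.12]],[[0.007,-0.002,0],[0,0,-0.12]],[[0.007,-0.002,0],[0,0,-0.12]],[[0.007,-0.002,0],[0,0,-0.12]],[[0.007,0,0],[0,0,-0.12]],[[0.007,0,0],[0,0,-0.12]],[[0,0,0],[0,0,-0.12]],[[0,0,0],[0,0,-0.12]],[[0,0,0],[0,0,-0.12]],[[0,0,0],[0,0,0]],[[0,0,0],[0,0,0]]]'
python3 - <<'E'
from h import *
st=arm.sense()
ims={n:arm.snapshot(n) for n in('scene','wrist','top')}
for n in ims: save(ims[n],n+'10.png')
fit({n:ims[n] for n in('scene',)},st,(672,8),'f10.png',W=90)
a=[cv2.resize(ims[n][r],(400,300),interpolation=2) for n,r in(('top',np.s_[100:310,130:410]),('scene',np.s_[130:250,180:340]))]
save(cv2.vconcat([cv2.hconcat(a),cv2.hconcat([cv2.resize(ims['wrist'],(400,300)),cv2.resize(cv2.imread('pics/f10.png'),(400,300))])]),'v10.png')
E
```

```text
time: 18.2
tool_pos: [701.5, 35.5, 105.7]
eef_rot: [-3.14, -0.0, 0.618]
contact_force: [0.1, 0.4, 0.5]
gripper_width: -0.1
pose [674.2   7.6] yaw 30.1 cost 0.14 ['scene']
```

View pics/v10.png

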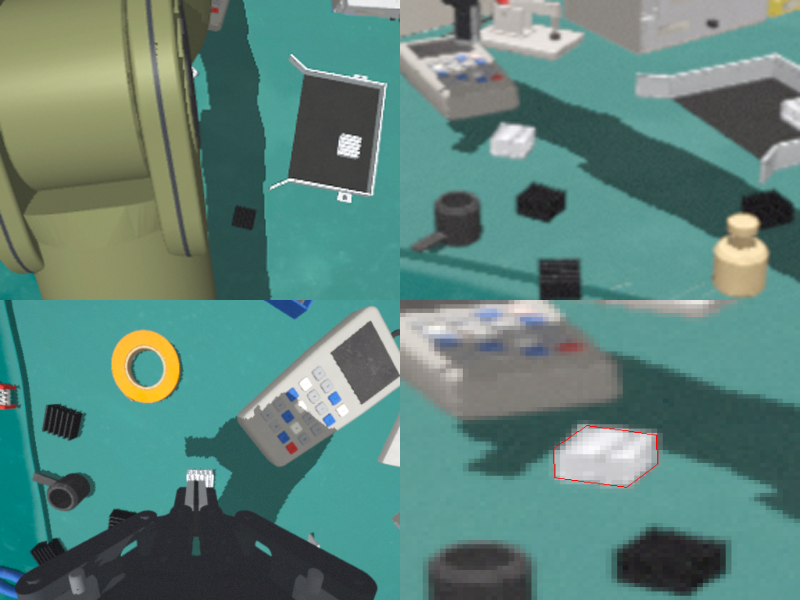

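A is at about (673, 8), yaw about 33°, and the top view shows B well inside the tray. Leg 2 is heading -146°.

```bash
python3 -m crank '[[[0.0035,-0.0055,0],[0,0,-0.02]],[[0,0,-0.03],[0,0,0]],[[0,0,-0.03],[0,0,0]],[[0,0,-0.025],[0,0,0]],[[0,0,-0.01],[0,0,0]],[[0,0,-0.004],[0,0,0]],[[0,0,0],[0,0,0]],[[0,0,0],[0,0,0]]]'
```

```text
time: 19.02
tool_pos: [707.2, 27.9, 8.3]
eef_rot: [3.141, -0.003, 0.593]
contact_force: [-1.2, 0.7, -0.5]
gripper_width: -0.0
```

```bash
python3 -m crank '[[[-0.001,0.002,-0.002],[0,0,0]],[[-0.0042,-0.0028,0],[0,0,0]],[[-0.0042,-0.0028,0],[0,0,0]],[[-0.0042,-0.0028,0],[0,0,0]],[[-0.005,-0.0034,0],[0,0,0]],[[-0.005,-0.0034,0],[0,0,0]],[[-0.005,-0.0034,0],[0,0,0]],[[-0.005,-0.0034,0],[0,0,0]],[[-0.005,-0.0034,0],[0,0,0]],[[-0.005,-0.0034,0],[0,0,0]],[[-0.005,-0.0034,0],[0,0,0]],[[-0.005,-0.0034,0],[0,0,0]],[[-0.005,-0.0034,0],[0,0,0]],[[-0.005,-0.0034,0],[0,0,0]],[[-0.005,-0.0034,0],[0,0,0]],[[-0.005,-0.0034,0],[0,0,0]],[[-0.004,-0.0027,0],[0,0,0]],[[0,0,0],[0,0,0]]]'
python3 - <<'E'
from h import *
ims={n:arm.snapshot(n) for n in('scene','top')}
for n in ims: save(ims[n],n+'11.png')
x,y=arm.sense()['tool_pos'][:2];q=(x-27*.829,y-27*.559,np.radians(34))
im=ims['scene'];T=T_of('scene',None);c=w2px('scene',[[q[0],q[1],9]])[0].astype(int)-[25,20]
g=cv2.resize(im[c[1]:c[1]+40,c[0]:c[0]+50],None,fx=8,fy=8,interpolation=2)
cc,s=np.cos(q[2]),np.sin(q[2])
for z in(0,18):
    P=[[q[0]+cc*a-s*b,q[1]+s*a+cc*b,z] for a,b in((16,16),(16,-16),(-16,-16),(-16,16))]
    h=proj('scene',P,T);cv2.polylines(g,[np.round((h-c+.5)*8).astype(np.int32)],1,(0,0,255),1)
save(cv2.hconcat([g,cv2.resize(ims['top'][100:310,130:410],(400,320))]),'v11.png');print(q)
E
```

```text
time: 20.52
tool_pos: [626.9, -22.9, 4.8]
eef_rot: [-3.14, 0.001, 0.592]
contact_force: [0.3, 0.1, 1.1]
gripper_width: -0.1
(np.float64(605.7913367124096), np.float64(-36.911744652187735), np.float64(0.5934119456780721))
```

View pics/v11.png

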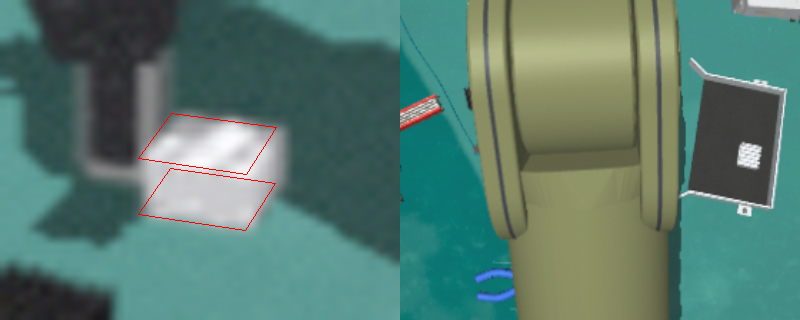

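A stays flush and roughly centred. Continue leg 2.

```bash
python3 -m crank '[[[-0.004,-0.003,0],[0,0,0]],[[-0.005,-0.0037,0],[0,0,0]],[[-0.005,-0.0037,0],[0,0,0]],[[-0.005,-0.0034,0],[0,0,0]],[[-0.005,-0.0034,0],[0,0,0]],[[-0.005,-0.0034,0],[0,0,0]],[[-0.005,-0.0034,0],[0,0,0]],[[-0.005,-0.0034,0],[0,0,0]],[[-0.005,-0.0034,0],[0,0,0]],[[-0.005,-0.0034,0],[0,0,0]],[[-0.005,-0.0034,0],[0,0,0]],[[-0.005,-0.0034,0],[0,0,0]],[[-0.005,-0.0034,0],[0,0,0]],[[-0.005,-0.0034,0],[0,0,0]],[[-0.004,-0.0027,0],[0,0,0]],[[0,0,0],[0,0,0]]]'
python3 -m crank '[[[0.006,0.004,0],[0,0,0]],[[0.008,0.006,0],[0,0,0]],[[0.004,0.003,0.03],[0,0,0]],[[0.01,0.01,0.035],[0,0,0]],[[0.01,0.02,0.035],[0,0,0]],[[0,0.02,0],[0,0,0]],[[0,0,0],[0,0,0]]]'
python3 - <<'E'
from h import *
st=arm.sense()
ims={n:arm.snapshot(n) for n in('scene','wrist','top')}
for n in ims: save(ims[n],n+'12.png')
fit({n:ims[n] for n in('scene',)},st,(535,-84),'f12.png',W=90)
a=[cv2.resize(ims[n][r],(400,300),interpolation=2) for n,r in(('top',np.s_[100:310,130:410]),('scene',np.s_[130:250,220:380]))]
save(cv2.vconcat([cv2.hconcat(a),cv2.hconcat([cv2.resize(ims['wrist'],(400,300)),cv2.resize(cv2.imread('pics/f12.png'),(400,300))])]),'v12.png')
E
```

```text
time: 21.95
tool_pos: [553.9, -73.3, 4.9]
eef_rot: [-3.14, 0.001, 0.592]
contact_force: [-0.4, -0.5, 0.3]
gripper_width: 0.4
time: 22.53
tool_pos: [597.0, -1.1, 107.4]
eef_rot: [-3.14, -0.01, 0.601]
contact_force: [-0.5, 1.3, -0.4]
gripper_width: -0.0
pose [531.4 -88.5] yaw 25.1 cost 0.11 ['scene']
```

View pics/v12.png

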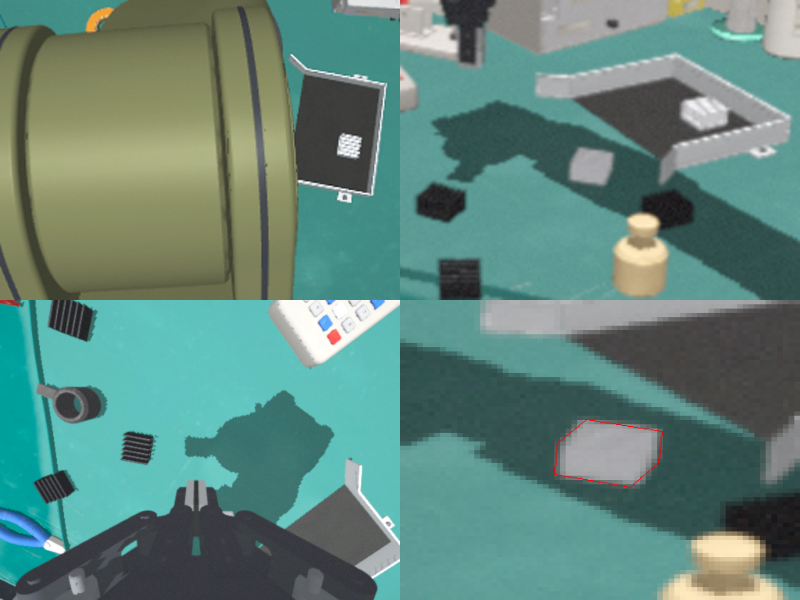

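A is at about (531, -88), yaw about 29°, so the last leg is heading -61° into the tray.

```bash
python3 -m crank '[[[-0.007,-0.0045,0],[0,0,0.1135]],[[-0.007,-0.0045,0],[0,0,0.1135]],[[-0.007,-0.0045,0],[0,0,0.1135]],[[-0.007,-0.0045,0],[0,0,0.1135]],[[-0.007,-0.0045,0],[0,0,0.1135]],[[-0.007,-0.0045,0],[0,0,0.1135]],[[-0.007,-0.0045,0],[0,0,0.1135]],[[-0.007,-0.0045,0],[0,0,0.1135]],[[-0.007,-0.0045,0],[0,0,0.1135]],[[-0.007,-0.0045,0],[0,0,0.1135]],[[-0.007,-0.0045,0],[0,0,0.1135]],[[-0.007,-0.0045,0],[0,0,0.1135]],[[0,0,0],[0,0,0.1135]],[[0,0,0],[0,0,0]],[[0,0,0],[0,0,0]]]'
python3 - <<'E'
from h import *
st=arm.sense()
ims={n:arm.snapshot(n) for n in('scene','wrist','top')}
for n in ims: save(ims[n],n+'13.png')
fit({n:ims[n] for n in('scene',)},st,(531,-88),'f13.png',W=90)
a=[cv2.resize(ims[n][r],(400,300),interpolation=2) for n,r in(('top',np.s_[100:310,130:410]),('scene',np.s_[130:250,220:380]))]
w=cv2.resize(ims['wrist'][200:320,180:340],(400,300),interpolation=2)
h=hullT('wrist',T_of('wrist',st),(531.5,-88.5,np.radians(29)));cv2.polylines(w,[np.round((h-[180,200])*2.5).astype(np.int32)],1,(0,0,255),1)
save(cv2.vconcat([cv2.hconcat(a),cv2.hconcat([w,cv2.resize(cv2.imread('pics/f13.png'),(400,300))])]),'v13.png')
E
```

```text
time: 23.93
tool_pos: [508.9, -64.2, 104.3]
eef_rot: [-3.14, -0.002, 2.063]
contact_force: [-0.3, -0.2, -1.1]
gripper_width: 0.4
pose [532.5 -90. ] yaw 23.9 cost 0.1 ['scene']
```

View pics/v13.png

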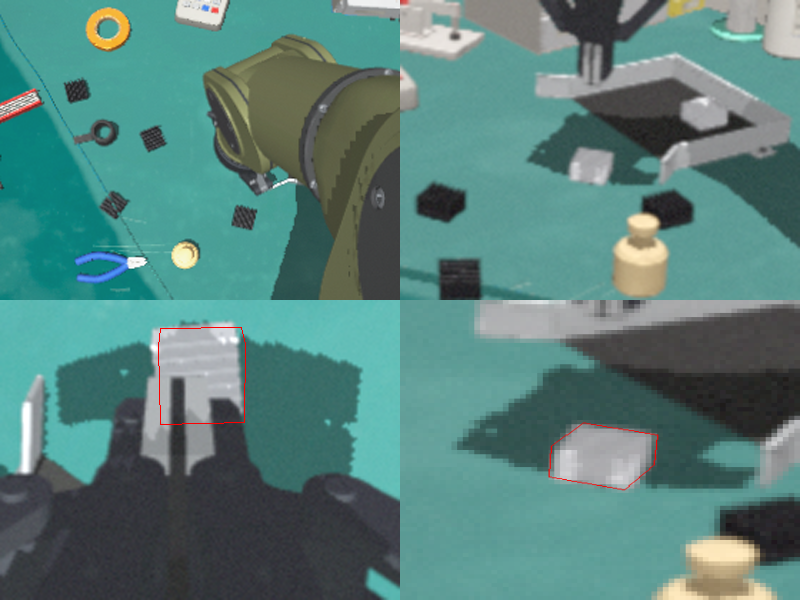

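```bash
python3 -m crank '[[[0.0045,0.011,0],[0,0,-0.02]],[[0,0,-0.03],[0,0,0]],[[0,0,-0.03],[0,0,0]],[[0,0,-0.025],[0,0,0]],[[0,0,-0.008],[0,0,0]],[[0,0,-0.004],[0,0,0]],[[0,0,0],[0,0,0]],[[0,0,0],[0,0,0]]]'
```

```text
time: 24.75
tool_pos: [514.5, -52.2, 8.8]
eef_rot: [3.141, -0.0, 2.048]
contact_force: [-0.5, -0.9, -0.4]
gripper_width: 0.1
```

```bash
python3 -m crank '[[[-0.001,-0.001,-0.003],[0,0,0]],[[0.002,-0.004,0],[0,0,0]],[[0.002,-0.004,0],[0,0,0]],[[0.002,-0.004,0],[0,0,0]],[[0.002,-0.004,0],[0,0,0]],[[0.0025,-0.0049,0],[0,0,0]],[[0.0025,-0.0049,0],[0,0,0]],[[0.0025,-0.0049,0],[0,0,0]],[[0.0025,-0.0049,0],[0,0,0]],[[0.0025,-0.0049,0],[0,0,0]],[[0.0025,-0.0049,0],[0,0,0]],[[0.0025,-0.0049,0],[0,0,0]],[[0.0025,-0.0049,0],[0,0,0]],[[0.0025,-0.0049,0],[0,0,0]],[[0.0025,-0.0049,0],[0,0,0]],[[0.0025,-0.0049,0],[0,0,0]],[[0.0025,-0.0049,0],[0,0,0]],[[0.002,-0.004,0],[0,0,0]],[[0,0,0],[0,0,0]]]'
cat > ov.py <<'E'
from h import *
import sys
hd=float(sys.argv[1]);im=arm.snapshot('scene');save(im,'scene_'+sys.argv[2])
x,y=arm.sense()['tool_pos'][:2];a=np.radians(hd);q=(x+27*np.cos(a),y+27*np.sin(a),a)
T=T_of('scene',None);c=w2px('scene',[[q[0],q[1],9]])[0].astype(int)-[40,30]
g=cv2.resize(im[c[1]:c[1]+60,c[0]:c[0]+80],None,fx=9,fy=9,interpolation=2)
cc,s=np.cos(q[2]),np.sin(q[2])
for z in(0,18):
    P=[[q[0]+cc*a-s*b,q[1]+s*a+cc*b,z] for a,b in((16,16),(16,-16),(-16,-16),(-16,16))]
    h=proj('scene',P,T);cv2.polylines(g,[np.round((h-c+.5)*9).astype(np.int32)],1,(0,0,255),1)
save(g,sys.argv[2]);print(np.round(q,2))
E
python3 ov.py -63 v14.png
```

```text
time: 26.33
tool_pos: [553.2, -133.5, 4.9]
eef_rot: [-3.141, 0.0, 2.047]
contact_force: [-0.0, -0.1, 0.0]
gripper_width: 0.1
[ 565.18 -156.84   -1.1 ]
```

View pics/v14.png

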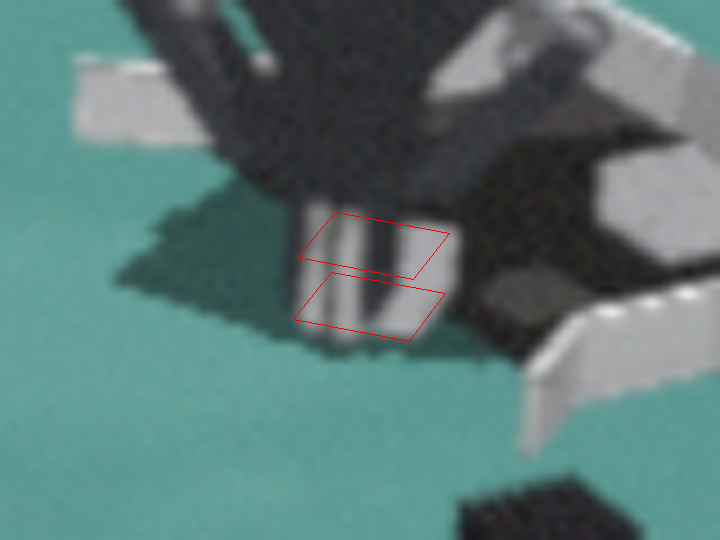

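A is flush ahead of the fingers, as predicted to a few mm. Continue 75 mm.

```bash
python3 -m crank '[[[0.002,-0.004,0],[0,0,0]],[[0.0022,-0.005,0],[0,0,0]],[[0.0022,-0.005,0],[0,0,0]],[[0.0025,-0.0049,0],[0,0,0]],[[0.0025,-0.0049,0],[0,0,0]],[[0.0025,-0.0049,0],[0,0,0]],[[0.0025,-0.0049,0],[0,0,0]],[[0.0025,-0.0049,0],[0,0,0]],[[0.0025,-0.0049,0],[0,0,0]],[[0.0025,-0.0049,0],[0,0,0]],[[0.0025,-0.0049,0],[0,0,0]],[[0.0025,-0.0049,0],[0,0,0]],[[0.0025,-0.0049,0],[0,0,0]],[[0.0025,-0.0049,0],[0,0,0]],[[0.002,-0.004,0],[0,0,0]],[[0,0,0],[0,0,0]]]'
python3 ov.py -63 v15.png
```

```text
time: 27.72
tool_pos: [589.1, -205.5, 4.9]
eef_rot: [-3.141, 0.0, 2.047]
contact_force: [-1.4, -0.8, 0.2]
gripper_width: -0.2
[ 601.09 -228.76   -1.1 ]
```

View pics/v15.png

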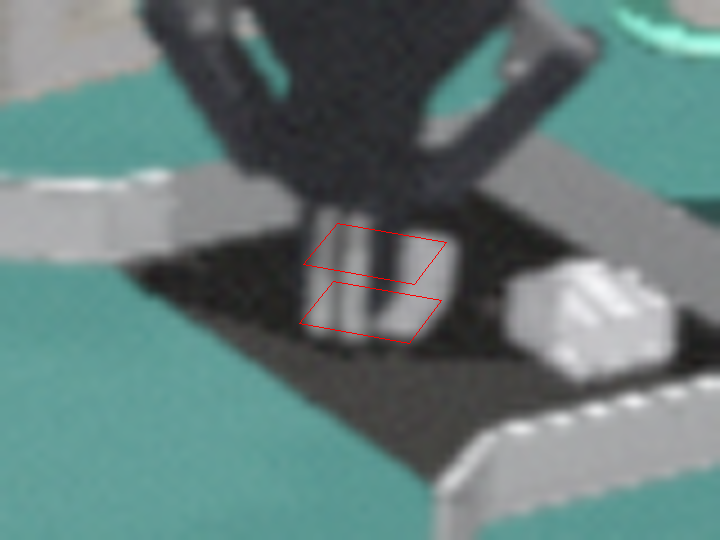

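A is inside with margin. Back off, lift and move clear.

```bash
python3 -m crank '[[[-0.004,0.008,0],[0,0,0]],[[-0.004,0.008,0],[0,0,0]],[[0,0,0.03],[0,0,0]],[[0,0,0.035],[0,0,0]],[[0,0,0.035],[0,0,0]],[[0,0.01,0.035],[0,0,0]],[[-0.01,0.03,0.02],[0,0,0]],[[-0.01,0.035,0],[0,0,0]],[[-0.01,0.035,0],[0,0,0]],[[-0.01,0.035,0],[0,0,0]],[[-0.01,0.035,0],[0,0,0]],[[-0.01,0.035,0],[0,0,0]],[[-0.01,0.035,0],[0,0,0]],[[-0.01,0.035,0],[0,0,0]],[[-0.01,0.035,0],[0,0,0]],[[-0.01,0.03,0],[0,0,0]],[[0,0.02,0],[0,0,0]],[[0,0,0],[0,0,0]],[[0,0,0],[0,0,0]]]'
python3 - <<'E'
from h import *
st=arm.sense()
ims={n:arm.snapshot(n) for n in('scene','top')}
for n in ims: save(ims[n],n+'16.png')
m=np.array([582,-176]);X=np.array([-.199,-.98]);Y=np.array([.98,-.199]);c=m+65*X
for p in((601,-229),(543,-256)):
    q=fit(ims,st,p,'f16_%d.png'%p[0],W=60);print('tray xy',((q[:2]-c)@X).round(),((q[:2]-c)@Y).round())
save(cv2.resize(ims['top'][90:310,110:420],None,fx=2.5,fy=2.5,interpolation=2),'v16.png')
save(cv2.resize(ims['scene'][130:300,90:400],None,fx=2.5,fy=2.5,interpolation=2),'v16s.png')
E
```

```text
time: 29.35
tool_pos: [479.0, 184.3, 160.0]
eef_rot: [-3.14, -0.002, 2.053]
contact_force: [0.1, 0.1, 0.2]
gripper_width: -0.1
scene no blob
pose [ 599.9 -230.1] yaw 25.2 cost 0.15 ['top']
tray xy -16.0 28.0
scene no blob
pose [ 545.9 -256.3] yaw 78.2 cost 0.12 ['top']
tray xy 21.0 -19.0
```

View pics/v16.png

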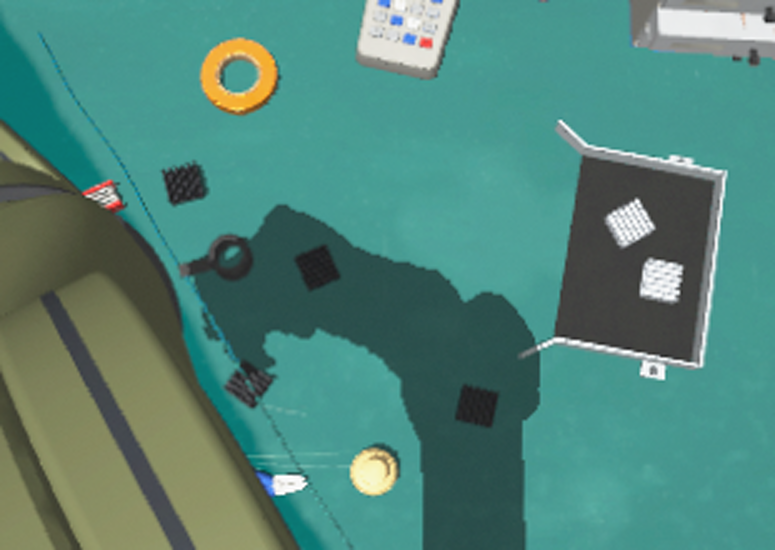

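View pics/v16s.png

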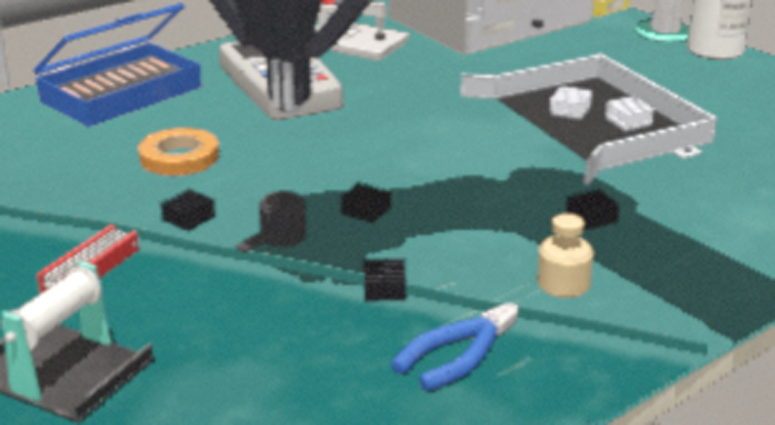

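Top view: both silver sinks stand upright on the dark mat, at crop (630,222) and (661,280), well behind the front edge. The bystanders and black look-alikes are where they were, and the arm is clear. I'm handing in.

```bash
python3 -c "
from workcell import arm
print(arm.sign_off(), arm.sense()['time'])"
```

```text
the job is handed in; nothing more can be done
the job is handed in; nothing more can be done
```

Both silver heat sinks are in the catch tray, swept there along the bench with the closed fingertips. The last reading before I handed in was at 29.4 s of the 58 s allowed.

- **Final positions:** in tray coordinates, heatsink centres are about (21, -19) mm and (-16, 28) mm. Both stand upright, well behind the front edge.
- **Bystanders:** the weight, loupe, tape and the four black look-alikes appear where they were at the start in the last pictures. The arm partly hid the hex keys and nippers in the top view, but the scene view shows both in place.
- **Clear at the end:** the gripper is shut and about 160 mm above the bench, touching nothing.

**What went wrong or disagreed:**
- The first heat sink slid sideways off the fingertips on the way. I measured again, came up squarely behind it and finished the push.
- On one approach the fingertips touched the bench at about 11 N, so I raised them before going on.
- In the last check the scene-camera pose fit found no blob, so the final positions come from the top camera's fit. The scene picture by eye agrees with it.

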